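Lock the cutter tray in its cradle

TASK

Lock the cutter tray into its cradle on the bench: pull the black knob of the slide bolt all the way out until it clicks and stays, slide the tray along the bench through the cradle's open mouth (without lifting it) until it meets the back stop, then push the knob fully home so that the bolt shuts the mouth behind the tray. Leave the other things on the bench where they are.

Things in the scene. Friction and masses are not known exactly. Their poses are not given: they have to be found in the camera images.
- cradle: Fixed U-shaped cradle of dark steel bar. Origin: on the bench top, centre of the tray's place. Axes: x across the lane, y into it (to the back stop), z up; yaw varies by 0.15 rad. Side rails 30 mm high, inner faces at x = -53 and +53 mm; back stop, inner face at y = +60 mm, 36 mm high. No floor: the tray slides on the bench.
- mouth (a point): Middle of the cradle's open mouth on the bench top: y = -92 mm in the cradle's frame, same axes. Beyond it short flared guides, 30 mm high, open to x = -69 and +69 mm at y = -124 mm.
- housing (a point): Top centre (x = -71.5, y = -72, z = 52 mm in the cradle's frame) of the bolt's grey housing, a block 37 mm (x) by 40 mm (y) by 52 mm high at the robot's side of the mouth. A small brass detent plunger on it bobs up to 9 mm above it.
- bolt (a joint): Travel of the slide bolt in m: 0 = fully home (bolt across the mouth), 0.042 = fully out. The knob moves along the cradle's -x as it comes out, towards the robot. A spring detent at mid travel must be overcome with 8 to 10 N and snaps the bolt to about 5 mm from either end; the rest of the travel has only friction (2.5 N).
- knob (a point): Centre of the black round knob at the bolt's outer end: 44 mm diameter, 18 mm thick, axis level along the cradle's x, 32 mm above the bench. In the cradle's frame y = -72 mm, x = -133 mm when home, -175 mm when out. Shaft to the housing: 13 mm diameter, 34 mm bare when home. Inside, the 13 mm bolt reaches to x = -15 mm when home and leaves the lane clear when out.
- tray: Loose open grey steel tray 100 mm (its x) by 120 mm (its y) by 45 mm high, walls 4 mm, with clear white-capped cutter tubes and two small blocks in it, 0.4 to 0.8 kg. Origin: centre of its underside. Starts on the bench before the mouth, its y roughly (0.15 rad) along the cradle's; belongs at the cradle's origin, axes parallel, 3 mm play each side.
- oil: Bystander: round grey oil can, 52 mm diameter, 85 mm high. Origin: centre of its underside.
- jar: Bystander: round whitish jar with a black lid, 54 mm diameter, 75 mm high. Origin: centre of its underside.
- die_box: Bystander: small wooden die box 60 x 60 x 32 mm. Origin: centre of its underside.
- v_block: Bystander: dark steel V-block 45 x 75 x 38 mm. Origin: centre of its underside.
- driver: Bystander: screwdriver lying on the bench, about 200 mm long.
- mug: Bystander: white mug 80 mm in diameter, 90 mm high, with a handle.

How it is judged:
On the way, in this order (a step that is already met when the one before it is completed fails the run):
1. the knob is pulled out past its click (bolt travel over 35 mm) while the tray is still outside (value of joint bolt above 0.035 m and y of tray in the frame of cradle below -0.12 m), for 0.2 s.
2. the tray stands in the cradle, within 8 mm of the back stop, with the bolt still out (y of tray in the frame of cradle between -0.008 and 0.006 m and x of tray in the frame of cradle between -0.007 and 0.007 m and height (world z) of tray below 0.006 m and angle between tray's own z axis and vertical below 0.06 rad and value of joint bolt above 0.033 m), for 0.2 s.
At the end, for the whole second after the job is handed in: The tray stands flat in the cradle, at rest, within 8 mm of the back stop and 7 mm of the lane's middle, and the bolt is fully home (travel under 4 mm) behind it (y of tray in the frame of cradle between -0.008 and 0.006 m and x of tray in the frame of cradle between -0.007 and 0.007 m and height (world z) of tray below 0.006 m and angle between tray's own z axis and vertical below 0.06 rad and value of joint bolt below 0.004 m and linear speed of tray below 0.02 m/s); the robot touches nothing.
It fails at once if the tray is lifted (over 15 mm off the bench) or tipped by more than 0.25 rad (height (world z) of tray above 0.015 m or angle between tray's own z axis and vertical above 0.25 rad).
It fails at once if a bystander is moved by more than 30 mm (distance of any of oil, jar, die_box, v_block, driver, mug from where it was at the start of the episode above 0.03 m).
It also fails if it takes over 72 s, if anything falls off the work surface, if the arm or the gripper's body presses on something with over 40 N, if the wrist force passes 120 N, or if a joint passes its speed limit or range.

ROBOT

A 6-joint arm with a two-finger parallel gripper is mounted at the origin on the work surface. World frame = base frame: x ahead of the robot, y to its left, z up, the work surface at z = 0. Lengths are in m, angles in rad, forces in N, time in s.
With the tool pointing down it reaches from about 0.35 to 0.775 m from the base axis. Payload 7.3 kg.
Tool frame: the origin (TCP) lies between the finger pads; the fingertips stand 14 mm ahead of it and the grasp point (between the pads) lies 5 mm behind it; z points along the fingers, y is the line along which they close (so a half turn about z gives the same grasp; the last joint's range is limited). The gripper opens to 92 mm and grips with 3 to 60 N. Pads are 19 mm wide; open, the fingers measure 130 mm over their backs; the gripper's body (75 mm by 190 mm) begins 47 mm behind the grasp point.
Start: joints at [1.074, 0.342, 1.524, -0, 1.275, -0.146], TCP at [0.18, 0.493, 0.241] pointing down, gripper open.
Joint ranges: [-2.53, 2.53], [-0.77, 2.02], [0.04, 2.7], [-1, 4.14], [0.28, 2.66], [-3.11, 3.11]. Speed limits (rad/s): [2.57, 2.57, 3.14, 3.14, 3.14, 3.14].

INTERFACE

Orientations are given as [roll, pitch, yaw] about the fixed x, y, z axes, in that order (R = Rz(yaw) Ry(pitch) Rx(roll)).
In Python, from cell import robot, eyes gives the robot as it stands. The module is installed in compiled form; this text tells all that it offers.
- The arm moves only by the shell command python3 -m handwheel 'ROWS' [FORCE]. ROWS is JSON, one flat list of numbers, 5 for each row, row after row: the shift along the world's x, y, z in mm, then the turn about the world's z in rad, then the opening, from 0 (shut) to 1 (fully open). In form: [x, y, z, spin, jaw, x, y, z, spin, jaw, ...]. A call has 1 to 8 rows; each row shifts and turns the commanded pose from where the row before left it; what a row does not reach is not made up. A row lasts 1/10 s, in which the tool goes at most 50 mm and 8.59 degrees, less where a joint would pass 70% of its speed; a pose out of reach is approached as far as the arm can. A call with a gripper value outside its range is refused whole. The fingers move at their own pace and stop on an object; FORCE is the grip in N (left out, the last holds). Time passes only in rows, so rows that do not move let the fingers close. It gives the time, the measured TCP pose, the force, the opening and the grip force at its end, in the units of the state.
- robot.observe(): the state, without advancing time (a new reading comes with each control period).
- eyes.read_camera(name): name is "side" or "top"; returns (picture, depth): 384x512x3 uint8, blue, green, red; 384x512 float32, m along the optical axis (not along the pixel's ray), 0 where there is no reading.
- eyes.calibration(name): a dict with "fx", "fy", "cx", "cy" (pixels), "world_to_cam" (4x4, takes a point from world to camera coordinates). Camera axes: x right, y down, z forward; pixel columns grow to the right and rows downward; lengths in m; the calibration is good to about 2 mm. A picture is of the moment at which its call begins. calibration takes no time and is no camera call.
- robot.hand_in(): hands the job in; it is judged then, once.
The state is a dict: "time": time; "qpos": joint angles; "qvel": joint speeds; "joint_efforts": joint torques, N m; "tool_pos": TCP position; "tool_rot": TCP orientation; "contact_force": force on the tool from outside, world axes, zero at the start; "torque": the same for the moment, N m; "opening": finger opening in m; "grip_force": force on a finger pad.
Only numpy, scipy, OpenCV 4.12 (cv2) and the standard library are available. Lean on these libraries where they do the work, as an engineer would, in place of code of your own. Each camera call takes 0.05 s, during which the arm holds its last target. There are 200 camera calls.

## Working session

There is one attempt and no reset: what is moved stays moved. The work goes in short steps, Python scripts to look and compute and a shell command to move; the robot and the scene stay as the last step left them, time stands still between calls to the robot, and variables do not carry over. Pictures are saved under pics/ and viewed, at most 10 in all, crops included, and the job is handed in when it is done.

```bash
mkdir -p pics; cat > h.py <<'E'
import numpy as np, cv2
from cell import robot, eyes
def grab(n):
    im,d=eyes.read_camera(n); np.savez(f'{n}.npz',im=im,d=d); return im,d
def cloud(n,d):
    c=eyes.calibration(n); v,u=np.mgrid[:d.shape[0],:d.shape[1]]
    p=np.stack([(u-c['cx'])*d/c['fx'],(v-c['cy'])*d/c['fy'],d],-1)
    T=np.linalg.inv(np.array(c['world_to_cam'])); w=p@T[:3,:3].T+T[:3,3]; w[d==0]=np.nan; return w
E
python3 - <<'E'
from h import *
ims=[]
for n in('top','side'):
    im,d=grab(n); cv2.imwrite(f'pics/{n}0.png',im)
s=robot.observe(); print(s['time'],s['tool_pos'],s['tool_rot'],s['opening'])
E
```

```text
0.1 [0.18024173 0.49272318 0.24012223] [-3.14022603e+00 -1.51377076e-04  2.79081540e+00] 0.09197556741577693
```

View pics/top0.png

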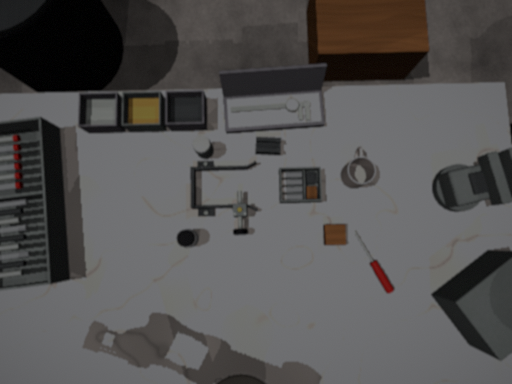

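View pics/side0.png

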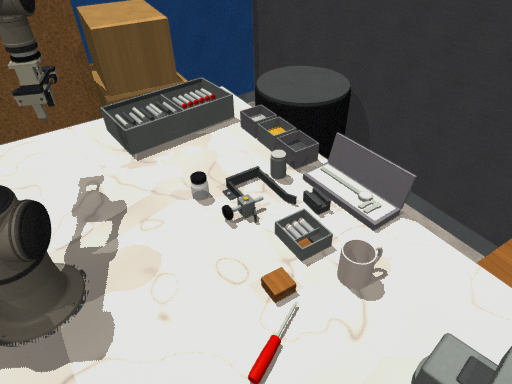

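The top view shows the cradle with its back stop at about column 193 and its mouth near 258. The knob is at (240,231), the tray at (300,185) with the die box, mug and V-block around it, and the jar at (187,238) and oil can at (204,148). Cradle axes are roughly the world axes.

```bash
python3 - <<'E'
from h import *
from scipy.optimize import minimize
W={}
for n in('top','side'):
    z=np.load(n+'.npz'); W[n]=(cloud(n,z['d']),z['im'])
w,im=W['top']
def reg(r0,r1,c0,c1,zl,zh):
    p=w[r0:r1,c0:c1].reshape(-1,3); return p[(p[:,2]>zl)&(p[:,2]<zh)]
for nm,b in dict(bench=(260,300,200,230,-1,1),tray=(160,208,272,328,.03,.06),knob=(226,240,228,252,.02,.08),hous=(190,222,230,252,.04,.08),back=(165,210,188,199,.02,.06),rail=(200,214,188,232,.02,.05),rail2=(158,174,190,262,.02,.05),jar=(226,250,174,202,.04,.2),oil=(135,160,190,216,.05,.2),vb=(134,158,250,288,.015,.2),die=(218,250,320,352,.015,.2),mug=(145,190,340,380,.04,.2)).items():
    p=reg(*b)
    if len(p)==0: print(nm,'none');continue
    print(nm,len(p),np.round(np.median(p,0),4),np.round(np.percentile(p,2,0),3),np.round(np.percentile(p,98,0),3))
# per-view rect fit tray
for n in W:
    p=W[n][0].reshape(-1,3)
    t=p[(p[:,2]>.036)&(p[:,2]<.052)]
    q=t[(abs(t[:,0]-np.median(reg(160,208,272,328,.03,.06)[:,0]))<.09)&(abs(t[:,1]-np.median(reg(160,208,272,328,.03,.06)[:,1]))<.09)]
    r=cv2.minAreaRect((q[:,:2]*1000).astype(np.float32)); print(n,'tray',len(q),r)
E
```

```text
bench 1193 [ 0.3701  0.0672 -0.0008] [ 0.316  0.026 -0.005] [0.426 0.11  0.003]
tray 312 [ 0.6389 -0.2003  0.0429] [ 0.588 -0.248  0.03 ] [ 0.687 -0.129  0.048]
knob 103 [ 0.5076 -0.012   0.0485] [ 0.499 -0.031  0.032] [0.522 0.009 0.054]
hous 184 [ 0.5669 -0.0126  0.0511] [ 0.55  -0.03   0.045] [0.585 0.007 0.058]
back 194 [0.639  0.1226 0.0341] [0.578 0.109 0.023] [0.699 0.129 0.039]
rail 147 [0.5826 0.0832 0.0296] [0.578 0.016 0.024] [0.601 0.129 0.038]
rail2 221 [0.6957 0.041  0.0287] [ 0.683 -0.058  0.02 ] [0.71  0.128 0.037]
jar 300 [0.4918 0.135  0.0738] [0.467 0.115 0.042] [0.515 0.16  0.078]
oil 299 [0.7499 0.0879 0.0833] [0.729 0.066 0.055] [0.773 0.113 0.087]
vb 411 [ 0.761  -0.0986  0.0337] [ 0.735 -0.135  0.017] [ 0.782 -0.063  0.04 ]
die 460 [ 0.4899 -0.2836  0.0309] [ 0.461 -0.313  0.02 ] [ 0.519 -0.255  0.035]
mug 449 [ 0.672  -0.3584  0.0742] [ 0.627 -0.392  0.042] [ 0.733 -0.315  0.091]
top tray 257 ((637.9375, -188.64895629882812), (120.40596008300781, 100.55368041992188), 89.88825225830078)
side tray 399 ((639.8947143554688, -192.0059356689453), (122.26886749267578, 103.39395141601562), 89.16728210449219)
```

```bash
python3 - <<'E'
from h import *
from scipy.optimize import least_squares
for n in('top','side'):
    z=np.load(n+'.npz'); p=cloud(n,z['d']).reshape(-1,3); p=p[np.isfinite(p[:,0])]
    def box(x0,x1,y0,y1,z0,z1): return p[(p[:,0]>x0)&(p[:,0]<x1)&(p[:,1]>y0)&(p[:,1]<y1)&(p[:,2]>z0)&(p[:,2]<z1)]
    for nm,b,ax in(('near',(.56,.60,.02,.105,.026,.034),1),('far',(.68,.72,-.025,.105,.026,.034),1),('back',(.60,.68,.10,.14,.031,.041),0)):
        q=box(*b)
        if len(q)<8: print(n,nm,len(q)); continue
        vx,vy,x0,y0=cv2.fitLine(q[:,:2].astype(np.float32),cv2.DIST_HUBER,0,.01,.01).ravel()
        print(n,nm,len(q),'dir',round(float(-vx/vy if ax else vy/vx),4),'at',x0,y0,np.percentile(q[:,1-ax],[3,97]).round(4))
    k=box(.48,.53,-.06,.03,.01,.06); print(n,'knob',len(k),k.mean(0).round(4),np.percentile(k,[3,97],0).round(4).tolist())
    k=box(.54,.60,-.05,.03,.047,.056); print(n,'hous',len(k),k.mean(0).round(4),np.percentile(k,[3,97],0).round(4).tolist())
    k=box(.57,.71,-.27,-.1,.040,.050); print(n,'tray',len(k),np.percentile(k,[2,98],0).round(4).tolist())
    for lo,hi in((-.245,-.14),):
        for s,(a,b) in dict(near=(.575,.598),far=(.678,.70)).items():
            q=box(a,b,lo,hi,.041,.05)
            if len(q)>8:
                vx,vy,x0,y0=cv2.fitLine(q[:,:2].astype(np.float32),cv2.DIST_HUBER,0,.01,.01).ravel(); print(' tray',s,len(q),-vx/vy,x0,y0)
im=np.load('top.npz')['im'][135:250,180:340]; cv2.imwrite('pics/c1.png',cv2.resize(im,None,fx=5,fy=5,interpolation=cv2.INTER_CUBIC))
E
```

```text
top near 75 dir -0.0214 at 0.5825435 0.05948699 [0.5786 0.5858]
top far 117 dir 0.0073 at 0.69581807 0.04099046 [0.692  0.6997]
top back 84 dir -0.0143 at 0.6323425 0.1253186 [0.1203 0.1288]
top knob 113 [ 0.5098 -0.0121  0.0451] [[0.499, -0.0313, 0.0326], [0.528, 0.0084, 0.0538]]
top hous 170 [ 0.5673 -0.0118  0.0513] [[0.5501, -0.0303, 0.048], [0.5844, 0.0065, 0.0554]]
top tray 223 [[0.5878, -0.2481, 0.0404], [0.6875, -0.1286, 0.048]]
 tray near 56 0.009926005 0.5897199 -0.18901797
 tray far 51 -0.014061857 0.68519557 -0.20731108
side near 43 dir 0.0154 at 0.58363175 0.06512278 [0.5798 0.5874]
side far 69 dir 0.0131 at 0.697343 0.035049118 [0.693  0.7023]
side back 57 dir -0.0154 at 0.6353277 0.12180953 [0.1155 0.1288]
side knob 139 [ 0.5065 -0.022   0.0385] [[0.4992, -0.0358, 0.0191], [0.5265, -0.0008, 0.053]]
side hous 115 [ 0.5681 -0.0171  0.0506] [[0.5522, -0.0345, 0.0473], [0.5862, 0.003, 0.0548]]
side tray 288 [[0.5895, -0.2525, 0.0401], [0.6901, -0.1318, 0.046]]
 tray near 56 -0.0017933428 0.5911749 -0.19875352
 tray far 65 -0.01005536 0.6867789 -0.19494992
```

View pics/c1.png

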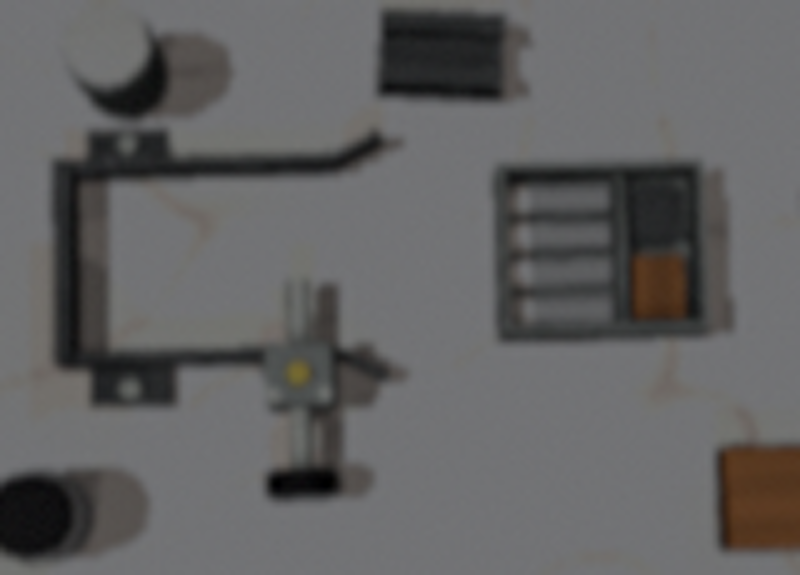

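Poses: the cradle origin is about (0.639, 0.059) with yaw near 0. The tray is at (0.638, -0.189), the knob at (0.507, -0.013, 0.032), all agreeing with the given sizes. I'll go above the knob and turn the jaws to close along y.

```bash
python3 -m handwheel '[25,-38,0,0.117,1, 25,-38,0,0.117,1, 25,-38,0,0.117,1, 25,-38,0,0,1, 25,-38,0,0,1, 25,-38,0,0,1, 25,-38,0,0,1, 25,-38,0,0,1]' 40; python3 -m handwheel '[25,-40,0,0,1, 25,-40,0,0,1, 25,-40,0,0,1, 25,-40,-20,0,1, 25,-40,-30,0,1, 0,0,-40,0,1, 0,0,0,0,1]'
```

```text
time: 0.9
tool_pos: [0.3809, 0.1873, 0.2406]
tool_rot: [3.141, -0.0, -3.141]
contact_force: [-0.8, 1.9, 0.6]
opening: 0.0918
grip_force: 0.0
time: 1.6
tool_pos: [0.499, -0.0063, 0.1497]
tool_rot: [3.14, -0.011, 3.139]
contact_force: [-0.2, 0.6, -0.7]
opening: 0.0914
grip_force: 0.0
```

```bash
python3 -m handwheel '[8,-6,0,0,1, 0,0,-35,0,1, 0,0,-35,0,1, 0,0,-30,0,1, 0,0,-22,0,1, 0,0,0,0,1]'
```

```text
time: 2.2
tool_pos: [0.5102, -0.0111, 0.0321]
tool_rot: [3.141, -0.002, -3.14]
contact_force: [0.5, -0.6, 0.5]
opening: 0.0915
grip_force: 0.0
```

```bash
python3 -m handwheel '[-2,0,-5,0,1, 0,0,0,0,0.4, 0,0,0,0,0.2, 0,0,0,0,0.2, 0,0,0,0,0.2, 0,0,0,0,0.2]' 45
```

```text
time: 2.8
tool_pos: [0.5083, -0.0118, 0.0277]
tool_rot: [-3.142, 0.001, -3.141]
contact_force: [-0.0, -0.1, -0.2]
opening: 0.0561
grip_force: 0.0
```

```bash
python3 -m handwheel '[0,0,0,0,0.2, 0,0,0,0,0.2, 0,0,0,0,0.2, 0,0,0,0,0.2]' 45
```

```text
time: 3.2
tool_pos: [0.5082, -0.012, 0.0274]
tool_rot: [-3.142, 0.0, -3.141]
contact_force: [-0.3, -0.7, 1.1]
opening: 0.0422
grip_force: 45.0
```

```bash
python3 -m handwheel '[-6,0,0,0,0.2, -6,0,0,0,0.2, -6,0,0,0,0.2, -6,0,0,0,0.2, -6,0,0,0,0.2, -6,0,0,0,0.2, -6,0,0,0,0.2, 0,0,0,0,0.2]'
```

```text
time: 4.0
tool_pos: [0.4661, -0.012, 0.0275]
tool_rot: [-3.141, 0.001, -3.142]
contact_force: [3.4, -4.4, -3.0]
opening: 0.0423
grip_force: 45.0
```

```bash
python3 -m handwheel '[-2,0,0,0,0.2, 0,0,0,0,0.2, 0,0,0,0,1, 0,0,0,0,1, 0,0,0,0,1, 0,0,0,0,1, 0,0,30,0,1, 0,0,45,0,1]'; python3 -m handwheel '[-10,0,40,0,1, -40,0,0,0,1, -40,0,0,0,1]';  python3 - <<'E'
from h import *
im,d=grab('top'); cv2.imwrite('pics/c2.png',cv2.resize(im[130:260,170:360],None,fx=4,fy=4,interpolation=cv2.INTER_CUBIC)*1)
p=cloud('top',d)[190:260,225:255].reshape(-1,3)
for a,b in((.44,.50),):
    k=p[(p[:,0]>a)&(p[:,0]<b)&(p[:,2]>.02)&(p[:,2]<.07)]; print(len(k),np.median(k,0),np.percentile(k,[3,97],0))
print(robot.observe()['tool_pos'],robot.observe()['time'])
E
```

```text
time: 4.8
tool_pos: [0.4621, -0.0113, 0.1013]
tool_rot: [3.14, -0.006, -3.141]
contact_force: [1.3, 0.6, 0.6]
opening: 0.0857
grip_force: 0.0
time: 5.1
tool_pos: [0.3737, -0.0117, 0.1433]
tool_rot: [-3.141, 0.003, -3.141]
contact_force: [-0.5, 0.2, 0.2]
opening: 0.0919
grip_force: 0.0
134 [ 0.46825165 -0.01350133  0.04493165] [[ 0.45712227 -0.0307274   0.03234863]
 [ 0.49680376  0.00630072  0.05487005]]
[ 0.36519023 -0.01013178  0.14140579] 5.15
```

View pics/c2.png

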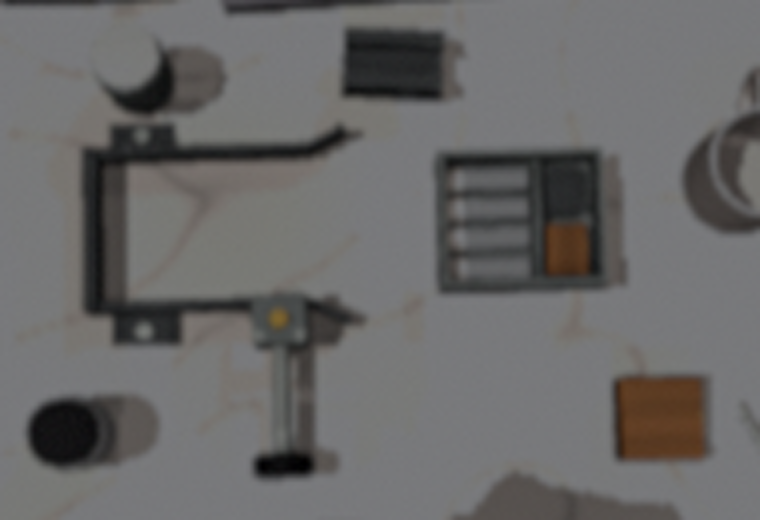

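The knob is fully out: its outer face moved from x=0.499 to 0.457, and the lane is clear. Next I'll go behind the tray with the jaws along x, half open, as a two-point pusher.

```bash
python3 -m handwheel '[25,-23,0,-0.142,0.45, 25,-23,0,-0.142,0.45, 25,-23,0,-0.142,0.45, 25,-23,0,-0.142,0.45, 25,-23,0,-0.142,0.45, 25,-23,0,-0.142,0.45, 25,-23,0,-0.142,0.45, 25,-23,0,-0.142,0.45]'; python3 -m handwheel '[25,-23,0,-0.142,0.45, 25,-23,0,-0.142,0.45, 24,-23,0,-0.142,0.45, 0,0,0,0,0.45, 0,0,0,0,0.45]'; python3 -c "
from cell import robot;print(robot.observe()['qpos'])"
```

```text
time: 5.95
tool_pos: [0.5748, -0.1965, 0.1419]
tool_rot: [-3.141, -0.001, 2.0]
contact_force: [-0.1, 0.2, -0.1]
opening: 0.0414
grip_force: 0.0
time: 6.45
tool_pos: [0.6476, -0.2645, 0.1411]
tool_rot: [-3.14, -0.001, 1.581]
contact_force: [-0.5, -0.0, -0.3]
opening: 0.0416
grip_force: 0.0
[-4.97318462e-01  7.46994498e-01  1.10253854e+00  2.60993270e-04
  1.29446266e+00 -5.07695329e-01]
```

```bash
python3 -m handwheel '[-9,0,0,-0.01,0.45, 0,0,-35,0,0.45, 0,0,-35,0,0.45, 0,0,-27,0,0.45, 0,0,-20,0,0.45, 0,0,0,0,0.45]'
```

```text
time: 7.05
tool_pos: [0.6364, -0.2625, 0.0223]
tool_rot: [-3.135, -0.004, 1.572]
contact_force: [0.2, 0.6, -0.0]
opening: 0.0413
grip_force: 0.0
```

```bash
python3 -m handwheel '[2,4,2,0,0.45, 0,4,0,0,0.45, 0,8,0,0,0.45, 0,12,0,0,0.45, 0,16,0,0,0.45, 0,16,0,0,0.45, 0,16,0,0,0.45, 0,10,0,0,0.45]';python3 -m handwheel '[0,10,0,0,0.45, 0,0,0,0,0.45]'; python3 - <<'E'
from h import *
for n in('top','side'):
    im,d=grab(n); cv2.imwrite(f'pics/{n}3.png',cv2.resize(im[130:260,170:360] if n=='top' else im[150:300,180:380],None,fx=4,fy=4,interpolation=cv2.INTER_CUBIC))
    p=cloud(n,d).reshape(-1,3)
    q=p[(abs(p[:,0]-.639)<.07)&(p[:,1]>-.25)&(p[:,1]<.02)&(p[:,2]>.038)&(p[:,2]<.050)]
    q=q[q[:,0]>.588]
    print(n,len(q),cv2.minAreaRect((q[:,:2]*1000).astype(np.float32)))
E
```

```text
time: 7.85
tool_pos: [0.6422, -0.1783, 0.0295]
tool_rot: [3.138, 0.002, 1.571]
contact_force: [-1.0, -6.0, 4.6]
opening: 0.0414
grip_force: 3.3
time: 8.05
tool_pos: [0.6418, -0.1674, 0.0287]
tool_rot: [3.14, 0.0, 1.571]
contact_force: [0.2, 0.4, -0.7]
opening: 0.0414
grip_force: 0.0
top 103 ((638.9725341796875, -69.35619354248047), (63.95984649658203, 99.85421752929688), 88.60736846923828)
side 130 ((634.684814453125, -108.92530822753906), (82.59227752685547, 150.23338317871094), 4.018311500549316)
```

View pics/side3.png

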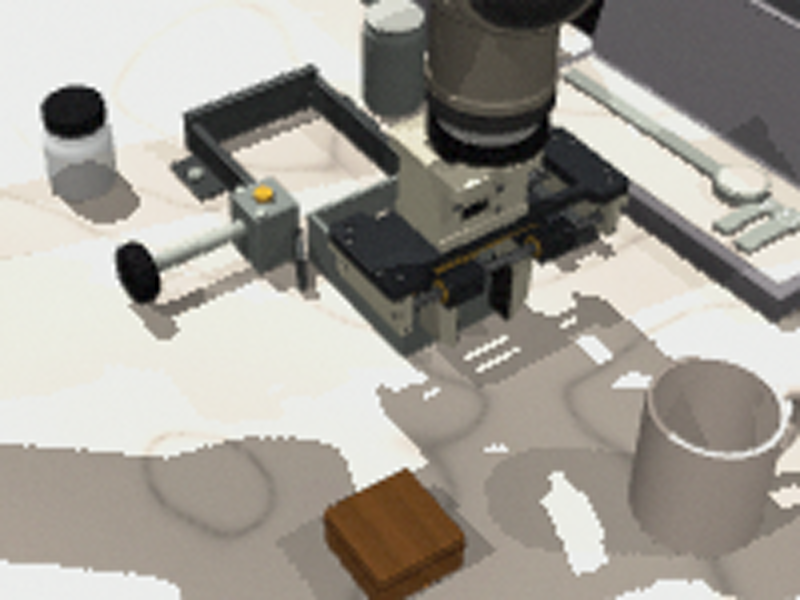

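The side view shows the tray straight, with its nose at the mouth, the bolt out and bystanders untouched. I'll continue the push.

```bash
python3 -m handwheel '[0,8,0,0,0.45, 0,12,0,0,0.45, 0,12,0,0,0.45, 0,12,0,0,0.45, 0,12,0,0,0.45, 0,12,0,0,0.45, 0,12,0,0,0.45, 0,0,0,0,0.45]';python3 -m handwheel '[0,10,0,0,0.45, 0,12,0,0,0.45, 0,12,0,0,0.45, 0,10,0,0,0.45, 0,8,0,0,0.45, 0,6,0,0,0.45, 0,3,0,0,0.45, 0,0,0,0,0.45]'
```

```text
time: 8.95
tool_pos: [0.6408, -0.086, 0.0271]
tool_rot: [-3.14, -0.002, 1.572]
contact_force: [0.4, 0.2, 0.4]
opening: 0.0412
grip_force: 0.0
time: 9.75
tool_pos: [0.6411, -0.0269, 0.0273]
tool_rot: [-3.141, -0.001, 1.57]
contact_force: [0.0, -0.1, -0.8]
opening: 0.0413
grip_force: 0.0
```

```bash
python3 -m handwheel '[0,4,0,0,0.45, 0,4,0,0,0.45, 0,3,0,0,0.45, 0,0,0,0,0.45]';python3 -m handwheel '[0,2,0,0,0.45, 0,2,0,0,0.45]';python3 -m handwheel '[0,2,0,0,0.45, 0,0,0,0,0.45]'
```

```text
time: 10.15
tool_pos: [0.6412, -0.0163, 0.0274]
tool_rot: [3.141, -0.0, 1.57]
contact_force: [-0.8, -1.0, -0.9]
opening: 0.0416
grip_force: 0.4
time: 10.35
tool_pos: [0.6412, -0.0129, 0.0274]
tool_rot: [3.141, 0.0, 1.57]
contact_force: [0.4, -2.9, -0.8]
opening: 0.0413
grip_force: 1.8
time: 10.55
tool_pos: [0.6413, -0.0107, 0.0275]
tool_rot: [3.141, 0.0, 1.57]
contact_force: [-0.9, -3.0, -1.1]
opening: 0.0415
grip_force: 1.7
```

```bash
python3 -m handwheel '[0,2,0,0,0.45, 0,0,0,0,0.45]';python3 -m handwheel '[0,2,0,0,0.45, 0,0,0,0,0.45]'; python3 - <<'E'
from h import *
im,d=grab('top'); cv2.imwrite(f'pics/top4.png',cv2.resize(im[130:260,170:330],None,fx=4,fy=4,interpolation=cv2.INTER_CUBIC))
E
```

```text
time: 10.75
tool_pos: [0.6416, -0.0106, 0.0275]
tool_rot: [3.141, 0.003, 1.571]
contact_force: [0.4, -10.6, -1.4]
opening: 0.0415
grip_force: 5.3
time: 10.95
tool_pos: [0.6416, -0.0105, 0.0276]
tool_rot: [3.14, 0.005, 1.571]
contact_force: [-0.2, -17.6, -1.4]
opening: 0.0412
grip_force: 8.9
```

View pics/top4.png

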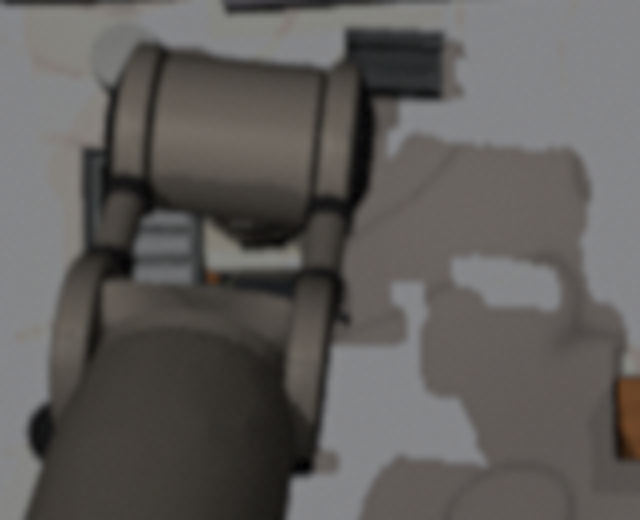

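The tray met a firm stop at TCP y = -0.0105, as predicted, with the force rising to 17 N. Now I'll back off, rise and go out in front of the knob with the jaws shut.

```bash
python3 -m handwheel '[0,-8,0,0,0.45, 0,-14,0,0,0.45, 0,0,20,0,0.45, 0,0,40,0,0.45, 0,0,45,0,0.45, -20,2,0,0.143,0, -20,2,0,0.143,0, -20,2,0,0.143,0]'; python3 -m handwheel '[-20,2,0,0.143,0, -20,2,0,0.143,0, -20,2,0,0.143,0, -20,2,0,0.143,0, -20,2,0,0.143,0, -20,2,0,0.143,0, -30,2,0,0.143,0, -30,2,0,0.143,0]';python3 -m handwheel '[-20,0,0,0,0, 0,0,0,0,0]'; python3 - <<'E'
from h import *
for n in('top','side'):
    im,d=grab(n)
    if n=='top': cv2.imwrite(f'pics/{n}5.png',cv2.resize(im[130:260,170:330],None,fx=4,fy=4,interpolation=cv2.INTER_CUBIC))
    p=cloud(n,d).reshape(-1,3)
    q=p[(abs(p[:,0]-.639)<.056)&(p[:,1]>-.03)&(p[:,1]<.14)&(p[:,2]>.040)&(p[:,2]<.050)]
    print(n,len(q),np.percentile(q,[3,97],0).round(4).tolist())
    k=p[(p[:,0]>.44)&(p[:,0]<.50)&(abs(p[:,1]+.012)<.035)&(p[:,2]>.02)&(p[:,2]<.058)]; print(len(k),np.percentile(k,[3,97],0).round(4).tolist())
E
```

```text
time: 11.8
tool_pos: [0.5805, -0.0226, 0.1328]
tool_rot: [3.14, -0.0, 2.005]
contact_force: [0.3, 0.3, -0.3]
opening: 0.0223
grip_force: 0.0
time: 12.6
tool_pos: [0.4002, -0.0065, 0.1325]
tool_rot: [3.141, 0.0, -3.135]
contact_force: [0.6, -0.3, -1.1]
opening: 0.0008
grip_force: 0.0
time: 12.8
tool_pos: [0.3788, -0.0063, 0.1325]
tool_rot: [3.14, -0.002, -3.141]
contact_force: [0.2, -0.1, 0.8]
opening: 0.0003
grip_force: 0.0
top 211 [[0.5893, 0.0008, 0.0407], [0.6889, 0.1209, 0.0477]]
132 [[0.4572, -0.0308, 0.0326], [0.4969, 0.0067, 0.0543]]
side 192 [[0.5858, -0.0087, 0.0405], [0.6904, 0.1172, 0.049]]
154 [[0.4573, -0.0365, 0.0241], [0.4969, -0.0025, 0.052]]
```

View pics/top5.png

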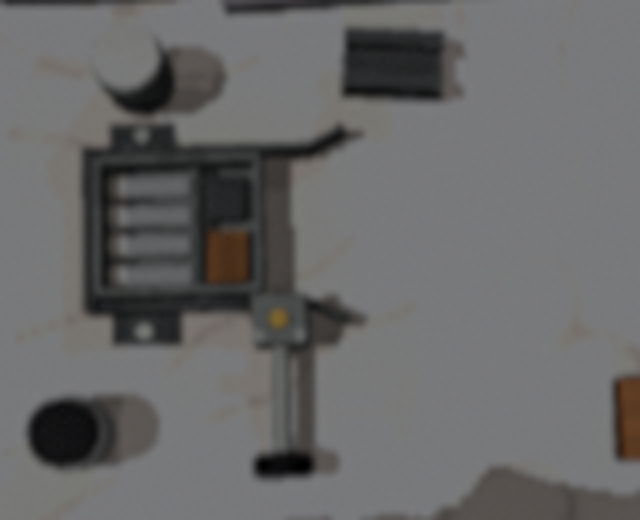

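The tray is seated square against the back stop (columns 85–265 of the crop), and the knob is still out. Next I push it home.

```bash
python3 -m handwheel '[25,-3,-5,0,0, 25,-3,-30,0,0, 0,0,-35,0,0, 0,0,-33,0,0, 0,0,0,0,0, 10,0,0,0,0, 6,0,0,0,0, 0,0,0,0,0]' 20;  python3 -m handwheel '[6,0,0,0,0, 6,0,0,0,0, 6,0,0,0,0, 6,0,0,0,0, 6,0,0,0,0, 6,0,0,0,0, 0,0,0,0,0]'
```

```text
time: 13.7
tool_pos: [0.4495, -0.013, 0.0309]
tool_rot: [-3.141, 0.004, -3.14]
contact_force: [0.3, -0.4, -0.1]
opening: 0.0004
grip_force: 0.0
time: 14.4
tool_pos: [0.4847, -0.0129, 0.0298]
tool_rot: [-3.141, 0.002, -3.14]
contact_force: [-0.8, -0.7, 0.1]
opening: 0.0007
grip_force: 0.0
```

```bash
python3 -m handwheel '[3,0,0,0,0, 2,0,0,0,0, 0,0,0,0,0]';  python3 -m handwheel '[2,0,0,0,0, 0,0,0,0,0]';python3 -m handwheel '[2,0,0,0,0, 0,0,0,0,0]'
```

```text
time: 14.7
tool_pos: [0.4884, -0.0128, 0.0294]
tool_rot: [3.142, 0.0, -3.14]
contact_force: [-1.3, 0.7, 0.8]
opening: 0.0
grip_force: 0.6
time: 14.9
tool_pos: [0.4885, -0.0127, 0.0291]
tool_rot: [3.141, -0.004, -3.14]
contact_force: [-7.3, -0.7, 4.8]
opening: 0.0003
grip_force: 3.3
time: 15.1
tool_pos: [0.4885, -0.0126, 0.0289]
tool_rot: [3.141, -0.008, -3.14]
contact_force: [-12.1, -2.0, 7.0]
opening: 0.0007
grip_force: 6.3
```

Firm stop at 0.4885, where home was expected (0.4895). I'll press a little more, then retreat and check.

```bash
python3 -m handwheel '[3,0,0,0,0, 0,0,0,0,0]'; python3 -m handwheel '[-12,0,0,0,0, -20,0,0,0,0, 0,0,40,0,0, 0,0,40,0,0, -40,0,0,0,0, -40,0,0,0,0, 0,0,0,0,0, 0,0,0,0,0]'; python3 - <<'E'
from h import *
for n in('top','side'):
    im,d=grab(n)
    if n=='top': cv2.imwrite(f'pics/{n}6.png',cv2.resize(im[130:260,170:330],None,fx=4,fy=4,interpolation=cv2.INTER_CUBIC))
    p=cloud(n,d).reshape(-1,3)
    q=p[(abs(p[:,0]-.639)<.056)&(p[:,1]>-.03)&(p[:,1]<.14)&(p[:,2]>.040)&(p[:,2]<.050)]
    print(n,len(q),np.percentile(q,[3,97],0).round(4).tolist())
    k=p[(p[:,0]>.44)&(p[:,0]<.53)&(abs(p[:,1]+.012)<.035)&(p[:,2]>.02)&(p[:,2]<.058)]; print(len(k),np.percentile(k,[3,97],0).round(4).tolist())
E
```

```text
time: 15.3
tool_pos: [0.4885, -0.0124, 0.0286]
tool_rot: [3.14, -0.015, -3.14]
contact_force: [-21.2, -4.5, 15.3]
opening: 0.0006
grip_force: 11.0
time: 16.1
tool_pos: [0.3836, -0.0129, 0.1099]
tool_rot: [-3.141, 0.002, -3.141]
contact_force: [0.7, -0.0, 0.4]
opening: 0.0007
grip_force: 0.0
top 214 [[0.5848, -0.0012, 0.0404], [0.6887, 0.1205, 0.0494]]
113 [[0.4991, -0.0314, 0.033], [0.528, 0.0084, 0.0549]]
side 197 [[0.5871, -0.0043, 0.0402], [0.6912, 0.1165, 0.0482]]
132 [[0.4993, -0.036, 0.0226], [0.5272, -0.0016, 0.0524]]
```

View pics/top6.png

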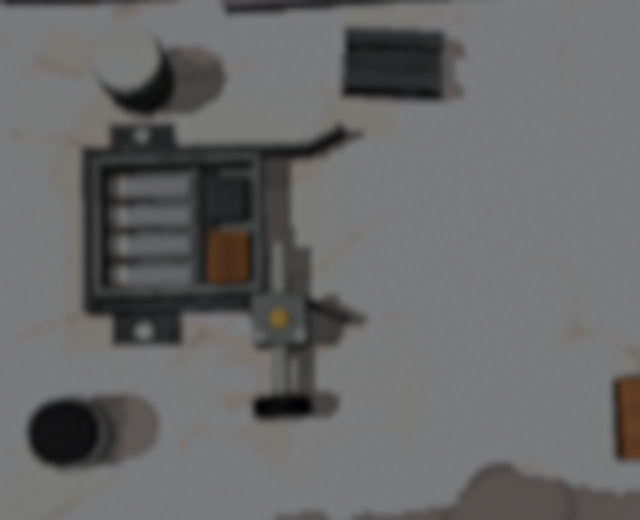

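The knob face is back at x=0.499, its original home position. The bolt crosses the lane at crop (278,265) behind the tray, the bystanders look unmoved, and the arm is clear.

```bash
python3 -c "
from cell import robot
print(robot.hand_in())"
```

```text
the job is handed in; nothing more can be done
None
```

The tray is seated against the back stop with the bolt pushed fully home behind it, and the job is handed in at about 16 s; the hand-in call returned no verdict.

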